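Pack the sampling caddy, tall bottle at the back first

TASK

Pack the sampling caddy for the next round: first stand the tall capped sample bottle upright in the back compartment (the one under the raised back panel, away from the robot) and let go of it, then put the full, larger roll of tags on its flat end in the front compartment without knocking the bottle over. Set both down gently instead of dropping them, and leave the smaller part-used roll where it is.

Things in the scene. Friction and masses are not known exactly. Their poses are not given: they have to be found in the camera images.
- caddy: Fixed dark grey plastic tray, 210 (x) x 152 (y) mm. Origin: centre of its underside; x points to its back, z up, yaw varies. Floor 5 mm thick, walls 4 mm. Front compartment: x -101 to +9 mm, y +-72. Back compartment: x +13 to +101, y +-72. Front, side and dividing walls are 35 mm high, the back panel (x = +103) 63 mm. Blank card on the front; 13 mm lug outside each side wall.
- sample_bottle: Loose upright round plain white bottle with white screw cap, 165 mm tall, 54 mm in diameter, about 0.2 kg. Origin: centre of its underside; z runs up its axis. Straight 54 mm body up to 97 mm, then a sloping shoulder and a 23 mm neck from 127 mm; firm cap 26 mm in diameter at 149 to 165 mm. (A pump bottle further back is not it.)
- tag_roll: Loose full roll of blank white tags standing on its flat end, a solid 64 mm in diameter and 46 mm tall, about 0.12 kg. Origin: centre of its underside; z runs up its axis. Grasp across it. It is the larger of the two rolls.
- worn_roll: Loose part-used roll of white tags standing on its flat end, 48 mm in diameter and 46 mm tall: the smaller roll, to be left alone. Origin: centre of its underside.
Things that resemble listed ones, but are neither listed nor needed, are in the scene too. Leave any purple look-alike of the sample_bottle alone.

How it is judged:
On the way, in this order (a step that is already met when the one before it is completed fails the run):
1. the bottle stands upright in the back compartment, let go, while the full roll is not yet in the caddy (x of sample_bottle in the frame of caddy between 0.03 and 0.084 m and y of sample_bottle in the frame of caddy between -0.055 and 0.055 m and z of sample_bottle in the frame of caddy below 0.012 m and angle between sample_bottle's own z axis and vertical below 0.17 rad and contact force between the fingers and sample_bottle below 0.1 N and horizontal distance between tag_roll and caddy above 0.13 m), for 0.2 s.
2. then the full roll is in the front compartment on its flat end (x of tag_roll in the frame of caddy between -0.08 and -0.012 m and y of tag_roll in the frame of caddy between -0.05 and 0.05 m and z of tag_roll in the frame of caddy below 0.012 m and angle between tag_roll's own z axis and vertical below 0.17 rad), for 0.2 s.
At the end, for the whole second after the job is handed in: The bottle stands on the floor of the back compartment, the full roll on its flat end on the floor of the front compartment (each wholly between that compartment's walls, within 10 degrees of upright, at rest), and the part-used roll is within 30 mm of where it was (all of step 2 and x of sample_bottle in the frame of caddy between 0.03 and 0.084 m and y of sample_bottle in the frame of caddy between -0.055 and 0.055 m and z of sample_bottle in the frame of caddy below 0.012 m and angle between sample_bottle's own z axis and vertical below 0.17 rad and linear speed of each of sample_bottle, tag_roll below 0.02 m/s and distance of worn_roll from where it was at the start of the episode below 0.03 m); the robot touches nothing.
It fails at once if the bottle is tipped over (more than 35 degrees) (angle between sample_bottle's own z axis and vertical above 0.61 rad).
It fails at once if the bottle is dropped: falling, not held, with its base more than 35 mm above the table (height (world z) of sample_bottle above 0.035 m and contact force between the fingers and sample_bottle below 0.01 N and linear speed of sample_bottle above 0.3 m/s).
It fails at once if the full roll is dropped: falling, not held, with its base more than 35 mm above the table (height (world z) of tag_roll above 0.035 m and contact force between the fingers and tag_roll below 0.01 N and linear speed of tag_roll above 0.3 m/s).
It fails at once if the part-used roll is moved more than 30 mm (distance of worn_roll from where it was at the start of the episode above 0.03 m).
It also fails if it takes over 58 s, if anything falls off the work surface, if the arm or the gripper's body presses on something with over 40 N, if the wrist force passes 120 N, or if a joint passes its speed limit or range.

ROBOT

A 7-joint arm with a two-finger parallel gripper is mounted at the origin on a cart in front of the work surface, level with it; the furniture and walls round the work are solid. World frame = base frame: x ahead of the robot, y to its left, z up, the work surface at z = 0. Lengths are in m, angles in rad, forces in N, time in s.
With the tool pointing down it reaches from about 0.4 to 0.875 m from the base axis. Payload 6.5 kg.
Tool frame: the origin (TCP) lies on the mounting face of the last link; the fingertips stand tcp_to_tips ahead of it and the grasp point (between the pads) lies 155 mm ahead of it (tcp_to_tips is the distance from the TCP to the fingertips, in m); z points along the fingers, y is the direction in which the jaws open and shut (so a half turn about z gives the same grasp; the last joint's range is limited). The gripper opens to 85 mm and grips with 20 to 120 N. Pads are 22 mm wide; open, the fingers measure 114 mm over their backs; the gripper's body (76 mm by 85 mm) begins 54 mm behind the grasp point. The pads swing forward as they close: fully open they stand 13 mm farther back than shut.
Start: joints at [1.149, 0.536, -0.004, 1.538, 0.003, 1.067, -0.071], TCP at [0.226, -0.609, 0.405] pointing down, gripper open.
Joint ranges: [-2.7, 2.7], [-0.37, 2.16], [-1.27, 1.26], [0.24, 2.4], [-1.31, 4.45], [0.19, 1.91], [-2.76, 2.76]. Speed limits (rad/s): [2.39, 2.39, 3.14, 3.14, 3.14, 3.14, 3.14].

INTERFACE

Orientations are given as [roll, pitch, yaw] about the fixed x, y, z axes, in that order (R = Rz(yaw) Ry(pitch) Rx(roll)).
In Python, from cell import state, camera, camera_model, close_job, recognise, tip_of, tcp_to_tips gives the robot as it stands. The module is installed in compiled form; this text tells all that it offers.
- The arm moves only by the tool step_arm, never from a script. Its argument "motion" is a list that holds one entry, the list of rows, each a list of 7 numbers: the opening, from 0 (shut) to 1 (fully open), then the shift along the tool's x, y, z in mm, then the turn, a rotation vector about the tool's x, y, z in rad. A call has 1 to 12 rows; each row is the pose to reach, as a shift and turn from the pose commanded when the call began, along the tool's axes at that moment; what a row does not reach only later rows make up. A row lasts 1/10 s, in which the tool goes at most 50 mm and 8.59 degrees, less where a joint would pass 70% of its speed; a pose out of reach is approached as far as the arm can. A call with a gripper value outside its range is refused whole. The fingers move at their own pace and stop on an object; "grip_force" is the grip in N (left out, the last holds). Time passes only in rows, so rows that repeat a pose let the fingers close. It gives the time, the measured TCP pose, the force and the opening at its end, in the units of the state.
- state(): the state, without advancing time (a new reading comes with each control period).
- camera(name): name is "scene" or "side" or "wrist"; returns the picture (384x512x3 uint8, blue, green, red); there is no depth.
- camera_model(name): a dict with "camera_matrix" (3x3 intrinsics, pixels), "xyz" and "orientation" of the camera in the world. Camera axes: x right, y up, looking along -z (the intrinsics and any distortion apply to the point x, -y, -z); pixel columns grow to the right and rows downward; lengths in m; the calibration is good to about 2 mm. A picture is of the moment at which its call begins: read the wrist's pose just before it. camera_model takes no time and is no camera call; for the wrist camera it gives the pose at the moment of the call.
- close_job(): hands the job in, once; it reports no verdict.
Trained networks look in the newest picture that a camera, given by its name, has taken for a name from the list of things; names that differ only in an ending like _2 or _b are one class to them, and where a whole thing is asked for, a point or a joint stands for the part that bears it (a point fixed in the world has none). Each returns a list of dicts, best first, with "p" (0 to 1); they miss things now and then, are a little off and sometimes report something else, mostly with a low value. They report only what shows in the picture. A call takes as long as a camera call. They do not tell look-alikes from the thing itself.
- recognise(camera, label): "centre" ([column, row] in pixels, amid what is visible of it).
- tip_of(camera, label): "centre" ([column, row] in pixels: a listed point, or the origin of a listed thing).
The state is a dict: "clock": time; "qpos": joint angles; "qd": joint speeds; "joint_efforts": joint torques, N m; "ee_pos": TCP position; "orientation": TCP orientation; "contact_force": force on the tool from outside, world axes, zero at the start; "ft_torque": the same for the moment, N m; "opening": opening from 0.0 (shut) to 1.0 (fully open).
Only numpy, scipy, OpenCV 4.12 (cv2) and the standard library are available. Lean on these libraries where they do the work, as an engineer would, in place of code of your own. Each camera call takes 0.05 s, during which the arm holds its last target.

## Working session

There is one attempt and no reset: what is moved stays moved. The work goes in short steps, Python scripts to look and compute and a tool call to move; the robot and the scene stay as the last step left them, time stands still between calls to the robot, and variables do not carry over. Pictures are saved under pics/ and viewed, and the job is handed in when it is done.

Besides the shell and the picture viewer there is one more tool, called after ">>>" in YAML: its name, and indented under it one key for each argument. step_arm: Moves the arm, as the interface text tells. Its arguments: {"type":"object","properties":{"motion":{"type":"array"},"grip_force":{"type":"number"}},"required":["motion"]}

```bash
mkdir -p pics; python3 - <<'E'
from cell import *
import cv2, json
s=state(); print(s)
import cell
try: print(tcp_to_tips)
except Exception as e: print(e)
for n in ["scene","side","wrist"]:
    m=camera_model(n); print(n,m)
    cv2.imwrite(f"pics/{n}0.png",camera(n))
    for l in ["caddy","sample_bottle","tag_roll","worn_roll"]:
        print(n,l,"rec",recognise(n,l)[:4]); print("   tip",tip_of(n,l)[:4])
E
```

```text
{'clock': 0.0, 'qpos': array([ 1.14879804,  0.53716994, -0.00442315,  1.53887406,  0.00260773,
        1.06726831, -0.07120937]), 'qd': array([-0.00079318,  0.0007763 ,  0.0013138 ,  0.00073732, -0.00079848,
        0.00135214,  0.00174824]), 'joint_efforts': array([ 5.24311781e-04, -5.83412647e+01,  1.04895148e+00, -2.59106344e+01,
        1.23653503e-02,  9.53844778e-03, -8.69966872e-07]), 'ee_pos': array([ 0.2263013 , -0.60898492,  0.40381016]), 'orientation': array([-3.13988439e+00,  1.40463818e-04,  3.55851417e-01]), 'contact_force': array([-0.12380035,  0.02187627, -0.96775768]), 'ft_torque': array([-0.01869395, -0.03374384, -0.01647806]), 'opening': 0.9979973364196939}
0.1734
scene {'camera_matrix': array([[400.61873116,   0.        , 261.1198819 ],
       [  0.        , 400.61873116, 196.54629003],
       [  0.        ,   0.        ,   1.        ]]), 'xyz': array([ 0.83454192, -0.70079664,  1.12577028]), 'orientation': array([ 0.58712373, -0.01294763,  0.44469136])}
scene caddy rec [{'centre': [273.0, 202.0], 'p': 0.81}, {'centre': [296.9, 126.5], 'p': 0.54}]
   tip [{'centre
[... 1161 characters left out ...]
p': 0.96}, {'centre': [187.5, 267.1], 'p': 0.87}]
side tag_roll rec [{'centre': [328.3, 130.5], 'p': 0.72}]
   tip [{'centre': [324.7, 133.1], 'p': 0.62}]
side worn_roll rec [{'centre': [190.2, 199.6], 'p': 0.49}]
   tip [{'centre': [188.8, 200.7], 'p': 0.71}]
wrist {'camera_matrix': array([[273.33908583,   0.        , 259.36134871],
       [  0.        , 273.33908583, 194.657793  ],
       [  0.        ,   0.        ,   1.        ]]), 'xyz': array([ 0.29114766, -0.58494801,  0.3737652 ]), 'orientation': array([-2.76811699e-01,  4.79926730e-04, -1.21513228e+00])}
wrist caddy rec []
   tip []
wrist sample_bottle rec []
   tip []
wrist tag_roll rec []
   tip []
wrist worn_roll rec []
   tip []
```

View images.

View pics/scene0.png

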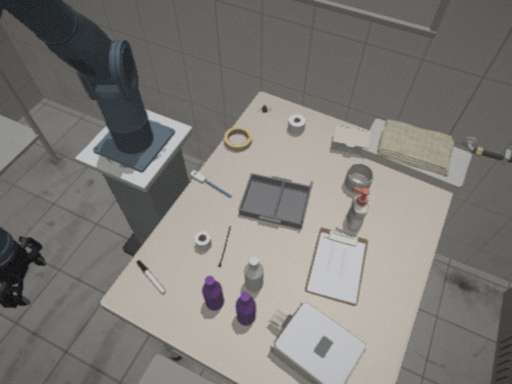

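View pics/side0.png

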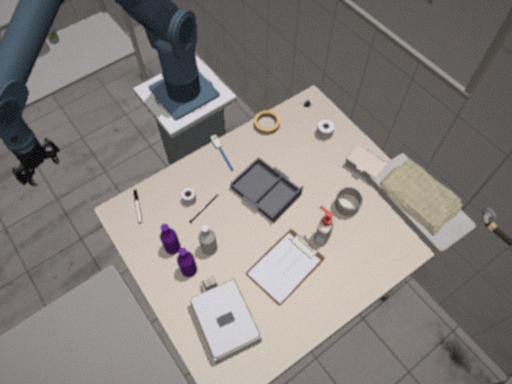

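View pics/wrist0.png

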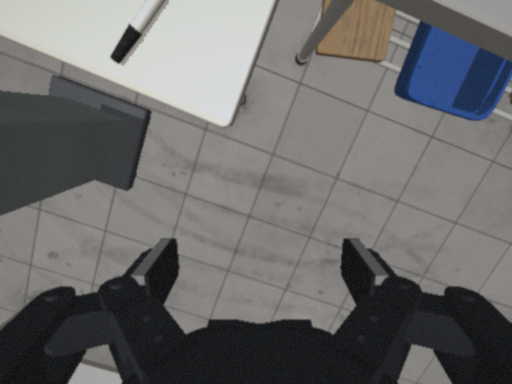

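```bash
cat > h.py <<'E'
import numpy as np, cv2
from scipy.spatial.transform import Rotation as R
from cell import *
def cam(n):
    m=camera_model(n); return np.array(m["camera_matrix"]),np.array(m["xyz"]),R.from_euler('xyz',m["orientation"]).as_matrix()
def proj(c,P):
    K,t,Rm=c; q=(np.atleast_2d(P)-t)@Rm; q=q*[1,-1,-1]; u=q@K.T; return u[:,:2]/u[:,2:]
def ray(c,uv):
    K,t,Rm=c; d=np.linalg.solve(K,[uv[0],uv[1],1]); return Rm@(d*[1,-1,-1])
def atz(c,uv,z):
    d=ray(c,uv); t=c[1]; return t+d*(z-t[2])/d[2]
E
python3 - <<'E'
from h import *
for n,p in dict(scene=dict(bot=[252.9,286.2],roll=[296.6,127.9],worn=[205.5,243.3],cad=[274.8,204.7]),side=dict(bot=[206.2,248.5],roll=[324.7,133.1],worn=[188.8,200.7],cad=[265.1,191.2])).items():
    c=cam(n)
    for k,v in p.items(): print(n,k,atz(c,v,0).round(4))
a=cv2.imread("pics/scene0.png"); b=cv2.imread("pics/side0.png")
cv2.imwrite("pics/c1.png",cv2.resize(a[165:235,230:320],None,fx=8,fy=8,interpolation=cv2.INTER_CUBIC))
cv2.imwrite("pics/c2.png",cv2.resize(b[150:225,220:310],None,fx=8,fy=8,interpolation=cv2.INTER_CUBIC))
cv2.imwrite("pics/c3.png",np.hstack([cv2.resize(x,(390,390),interpolation=cv2.INTER_CUBIC) for x in (a[250:330,200:280],b[210:290,150:230])]))
E
```

```text
scene bot [ 0.6398 -0.3144  0.    ]
scene roll [0.5118 0.3251 0.    ]
scene worn [ 0.4446 -0.2529 -0.    ]
scene cad [ 0.5805 -0.0277  0.    ]
side bot [ 0.6318 -0.3166  0.    ]
side roll [0.5113 0.3208 0.    ]
side worn [ 0.4425 -0.264   0.    ]
side cad [ 0.5764 -0.0229  0.    ]
```

View pics/c1.png

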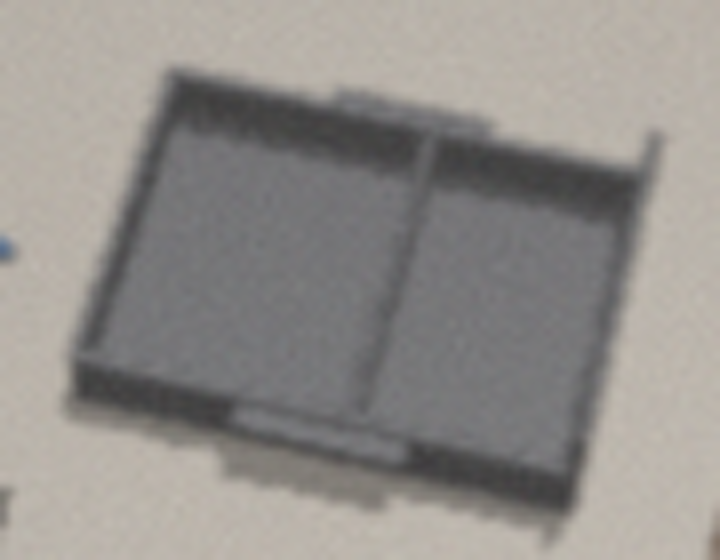

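View pics/c2.png

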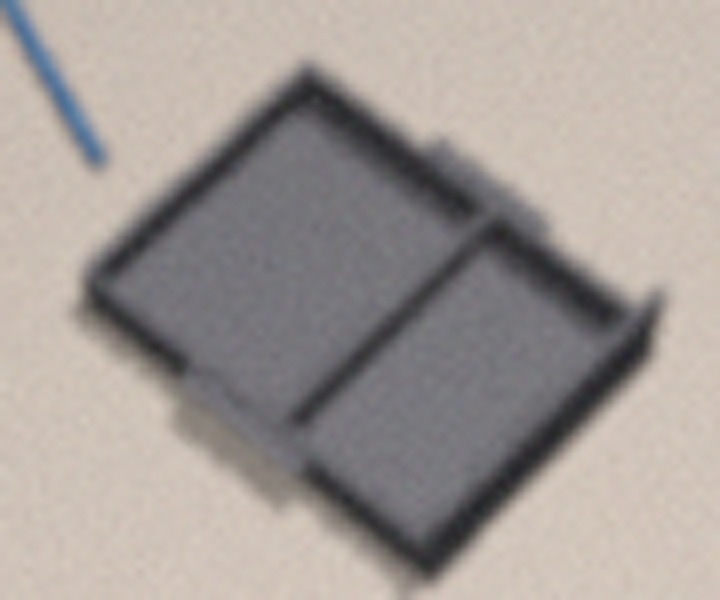

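View pics/c3.png

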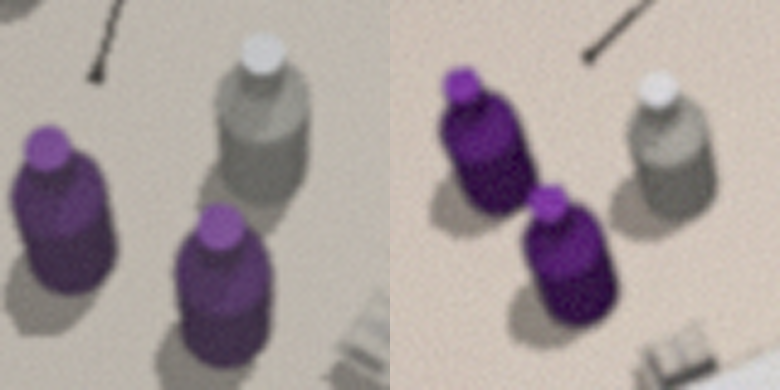

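```bash
python3 - <<'E'
from h import *
from scipy.optimize import least_squares
S,D=cam("scene"),cam("side")
m=lambda x,y,o,s: ((x+.5)/s-.5+o[0],(y+.5)/s-.5+o[1])
o1=(230,165);o2=(220,150)
pts=[(S,m(170,72,o1,8),(-105,76,35)),(S,m(78,350,o1,8),(-105,-76,35)),(S,m(432,140,o1,8),(11,74,35)),(S,m(657,132,o1,8),(105,76,63)),
(D,m(308,68,o2,8),(-105,76,35)),(D,m(88,275,o2,8),(-105,-76,35)),(D,m(662,295,o2,8),(105,76,63)),(D,m(492,220,o2,8),(11,74,35)),(D,m(300,422,o2,8),(11,-74,35))]
def W(p,q):
    c,s=np.cos(p[2]),np.sin(p[2]); q=np.array(q)/1000; return [p[0]+c*q[0]-s*q[1],p[1]+s*q[0]+c*q[1],q[2]]
f=lambda p:np.concatenate([proj(c,W(p,q))[0]-uv for c,uv,q in pts])
r=least_squares(f,[.58,-.025,0],loss='soft_l1'); print(r.x.round(4),f(r.x).reshape(-1,2).round(1).tolist())
a=cv2.imread("pics/scene0.png"); b=cv2.imread("pics/side0.png")
# bottle cap by two views
cs=m(262,48,(200,250),4.875);cd=m(658-390,86,(150,210),4.875)
g=lambda P:np.concatenate([proj(S,[*P,.16])[0]-cs,proj(D,[*P,.16])[0]-cd])
q=least_squares(g,[.63,-.315]);print("bottle",q.x.round(4),q.fun.round(1))
out=[]
for c,im,o in((S,a,o1),(D,b,o2)):
    big=cv2.resize(im,None,fx=4,fy=4,interpolation=cv2.INTER_CUBIC)
    def line(L,col,cl=True):
        p=(proj(c,np.array(L))*4+1.5).round().astype(int); cv2.polylines(big,[p.reshape(-1,1,2)],cl,col,1)
    p=r.x
    for z in(0,35): line([W(p,(x,y,z)) for x,y in((-105,-76),(105,-76),(105,76),(-105,76))],(0,255,0) if z else (0,0,255))
    line([W(p,t) for t in((105,-76,0),(105,-76,63),(105,76,63),(105,76,0))],(255,0,0))
    th=np.linspace(0,6.283,40)
    for z,rr in((0,.027),(.097,.027),(.165,.013)): line([[q.x[0]+rr*np.cos(t),q.x[1]+rr*np.sin(t),z] for t in th],(0,255,255))
    for xy,rr in(((.512,.324),.032),((.4435,-.258),.024)):
        for z in (0,.046): line([[xy[0]+rr*np.cos(t),xy[1]+rr*np.sin(t),z] for t in th],(0,0,255))
    out.append(big)
A,B=out
cv2.imwrite("pics/o1.png",np.hstack([A[620:1170,800:1190],B[580:1130,700:1090]]))
cv2.imwrite("pics/o2.png",np.hstack([A[940:1340,800:1190],B[880:1280,700:1090]]))
cv2.imwrite("pics/o3.png",np.vstack([np.hstack([A[440:590,1100:1300],B[460:610,1200:1400]]),np.hstack([A[900:1050,720:920],B[720:870,650:850]])]))
E
```

```text
[ 0.5808 -0.0231  0.198 ] [[0.0, -0.2], [-0.7, 1.9], [0.5, -1.3], [1.0, 0.1], [-0.1, -0.6], [-0.9, 0.2], [1.0, -0.1], [0.7, -1.5], [-2.6, 0.6]]
bottle [ 0.6355 -0.3043] [-0.5  0.3  0.7 -0. ]
```

View pics/o1.png

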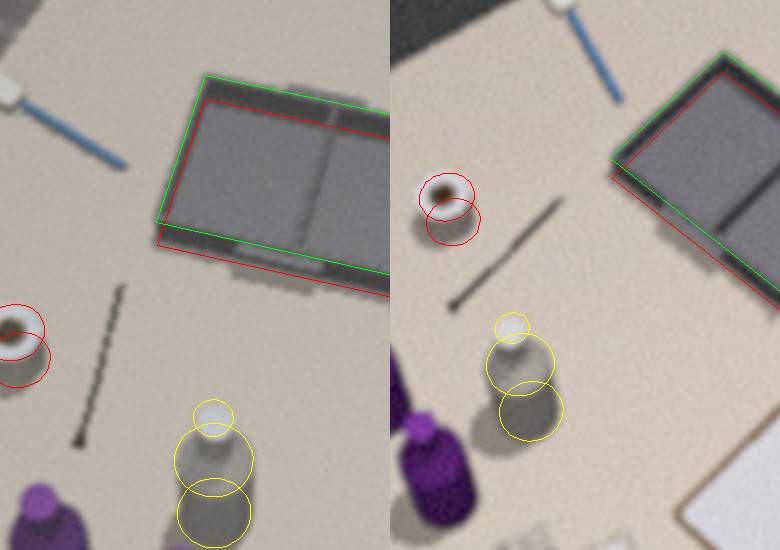

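View pics/o2.png

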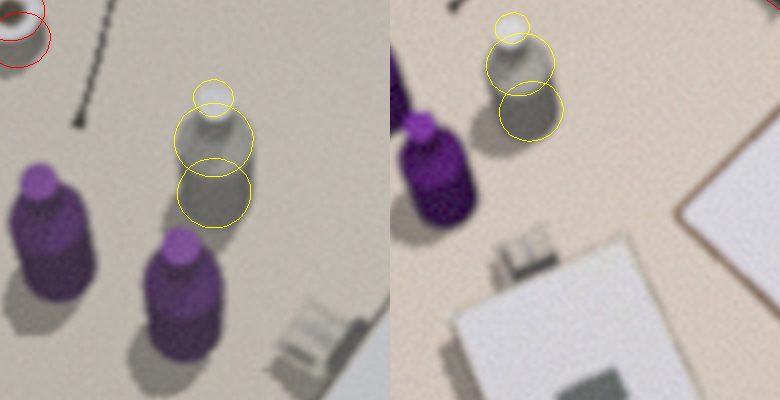

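View pics/o3.png

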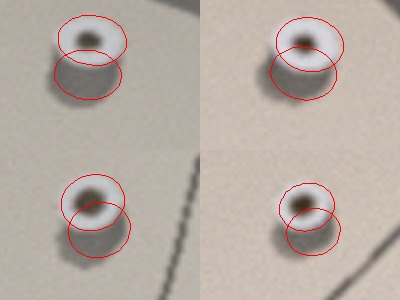

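```bash
cat >> h.py <<'E'
def plan(tgt,yaw):
    "tool-frame shift(mm) and rotvec from current measured pose to TCP tgt, pointing down with yaw"
    s=state(); R0=R.from_euler('xyz',s["orientation"]); R1=R.from_euler('xyz',[np.pi,0,yaw])
    d=R0.inv().apply(np.array(tgt)-s["ee_pos"])*1000; w=(R0.inv()*R1).as_rotvec()
    print("clock",s["clock"],"pos",s["ee_pos"].round(4),"rpy",s["orientation"].round(4),"f",s["contact_force"].round(1),"op",round(s["opening"],3))
    print("shift",d.round(1),"rot",w.round(4),"rows>=",max(np.linalg.norm(d)/50,np.linalg.norm(w)/.1499))
E
python3 - <<'E'
from h import *
for n,ps in (("scene",[[246.4,317.8],[217.3,297.5]]),("side",[[172.8,244.2],[187.5,267.1]])):
    for p in ps: print(n,atz(cam(n),p,0).round(3))
plan([.6355,-.304,.38],1.126)
E
```

```text
scene [ 0.664 -0.406  0.   ]
scene [ 0.562 -0.39   0.   ]
side [ 0.55  -0.398  0.   ]
side [ 0.649 -0.403  0.   ]
clock 1.35 pos [ 0.2264 -0.6093  0.4047] rpy [-3.1415  0.      0.3558] f [0.7 0.4 0.5] op 1.0
shift [ 489.8 -143.6   24.6] rot [-1.000e-04  0.000e+00 -7.702e-01] rows>= 10.220970465230648
```

>>> step_arm:
  motion:
    - [[1, 40, -12, 0, 0, 0, -0.1], [1, 85, -25, 0, 0, 0, -0.22], [1, 130, -38, 0, 0, 0, -0.34], [1, 175, -51, 0, 0, 0, -0.46], [1, 220, -64, 0, 0, 0, -0.58], [1, 265, -78, 0, 0, 0, -0.7], [1, 310, -91, 0, 0, 0, -0.82], [1, 355, -104, 0, 0, 0, -0.94], [1, 400, -117, 0, 0, 0, -1.06], [1, 445, -130, 2, 0, 0, -1.15], [1, 480, -141, 4, 0, 0, -1.215], [1, 490, -144, 5, 0, 0, -1.215]]

```text
clock: 2.55
ee_pos: [0.6388, -0.2986, 0.3993]
orientation: [3.14, -0.004, 1.579]
contact_force: [0.3, -0.0, -0.4]
opening: 1.002
```

>>> step_arm:
  motion:
    - [[1, 0, 0, 0, 0, 0, 0], [1, 0, 0, 0, 0, 0, 0]]

```text
clock: 2.75
ee_pos: [0.6346, -0.3052, 0.3995]
orientation: [-3.14, 0.001, 1.569]
contact_force: [0.4, -0.8, -0.3]
opening: 1.002
```

```bash
python3 - <<'E'
from h import *
plan([.6355,-.304,.40],1.5708)
c=cam("wrist"); print(c[1])
im=camera("wrist"); cv2.imwrite("pics/w1.png",im)
print(proj(c,[.6355,-.304,.165]), proj(c,[.6355,-.304,.097]))
print(recognise("wrist","sample_bottle")[:3],tip_of("wrist","sample_bottle")[:3])
E
```

```text
clock 2.75 pos [ 0.6346 -0.3052  0.3995] rpy [-3.1403e+00  1.4000e-03  1.5686e+00] f [ 0.4 -0.8 -0.3] op 1.002
shift [ 1.2  0.9 -0.5] rot [-0.0013  0.0014 -0.0022] rows>= 0.03177893179725781
[ 0.63474795 -0.23593472  0.36847166]
[[261.1969427 207.2166021]] [[260.93845264 186.11556356]]
[{'centre': [264.1, 185.4], 'p': 0.78}, {'centre': [284.4, 264.2], 'p': 0.69}] [{'centre': [264.8, 168.7], 'p': 0.85}, {'centre': [279.6, 235.4], 'p': 0.76}, {'centre': [212.1, 235.4], 'p': 0.7}]
```

View pics/w1.png

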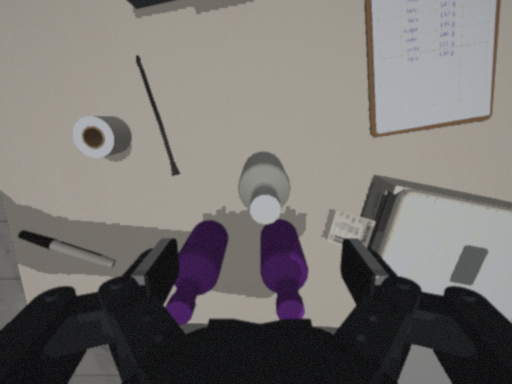

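>>> step_arm:
  motion:
    - [[1, 0, 3.4, 15, 0, 0, 0], [1, 0, 3.4, 35, 0, 0, 0], [1, 0, 3.4, 55, 0, 0, 0], [1, 0, 3.4, 72, 0, 0, 0], [1, 0, 3.4, 83, 0, 0, 0], [1, 0, 3.4, 89, 0, 0, 0], [1, 0, 3.4, 89, 0, 0, 0], [1, 0, 3.4, 89, 0, 0, 0]]

```text
clock: 3.7
ee_pos: [0.6393, -0.3037, 0.3114]
orientation: [3.141, 0.0, 1.571]
contact_force: [-1.5, 0.1, 0.4]
opening: 0.996
```

```bash
python3 - <<'E'
from h import *
plan([.638,-.3055,.31],1.5708)
im=camera("wrist"); cv2.imwrite("pics/w2.png",im)
E
```

```text
clock 3.7 pos [ 0.6393 -0.3037  0.3114] rpy [3.1405e+00 4.0000e-04 1.5708e+00] f [-1.5  0.1  0.4] op 0.996
shift [-1.8 -1.3  1.4] rot [ 0.0011  0.0004 -0.    ] rows>= 0.05196943771682924
```

View pics/w2.png

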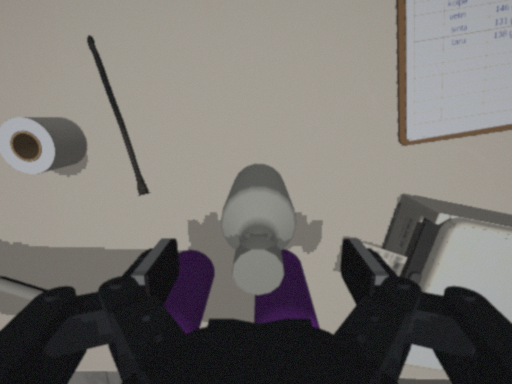

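```bash
python3 - <<'E'
from h import *
c=cam("wrist"); s=state(); p=s["ee_pos"]
print(c[1],proj(c,[p[0],p[1],.165]),proj(c,[.638,-.3055,.165]), atz(c,[258,265],.165))
E
```

```text
[ 0.63948767 -0.23446266  0.2807067 ] [[259.03985554 268.31680914]] [[256.21362491 271.6175066 ]] [ 0.63885966 -0.30195296  0.165     ]
```

>>> step_arm:
  motion:
    - [[0.6, 1, 0, 0, 0, 0, 0], [0.35, 1, 0, 0, 0, 0, 0], [0.2, 1, 0, 0, 0, 0, 0], [0.1, 1, 0, 0, 0, 0, 0], [0, 1, 0, 0, 0, 0, 0], [0, 1, 0, 0, 0, 0, 0], [0, 1, 0, 0, 0, 0, 0], [0, 1, 0, 0, 0, 0, 0]]
  grip_force: 45

```text
clock: 4.55
ee_pos: [0.6391, -0.3026, 0.311]
orientation: [3.141, 0.0, 1.571]
contact_force: [-0.6, -0.0, 3.4]
opening: 0.286
```

>>> step_arm:
  motion:
    - [[0, 0, 0, -2, 0, 0, 0], [0, 0, 0, -6, 0, 0, 0], [0, 0, 0, -12, 0, 0, 0], [0, 0, 0, -20, 0, 0, 0], [0, 0, 0, -20, 0, 0, 0]]

```text
clock: 5.05
ee_pos: [0.6395, -0.3027, 0.3324]
orientation: [3.139, 0.001, 1.571]
contact_force: [-1.2, -0.9, -0.4]
opening: 0.284
```

```bash
python3 - <<'E'
from h import *
im=camera("wrist"); cv2.imwrite("pics/w3.png",im)
a=camera("scene"); b=camera("side")
cv2.imwrite("pics/c4.png",np.hstack([cv2.resize(x,(390,390),interpolation=cv2.INTER_CUBIC) for x in (a[220:350,180:310],b[180:310,140:270])]))
p=[.58075+.058*np.cos(.198),-.0231+.058*np.sin(.198)]; print(p)
plan([*p,.40],1.5708)
E
```

```text
[np.float64(0.6376167934541154), np.float64(-0.011690889506758922)]
clock 5.2 pos [ 0.6389 -0.3026  0.3307] rpy [-3.1415  0.      1.5708] f [-0.9 -0.9 -1.2] op 0.284
shift [290.9  -1.3 -69.3] rot [-0.0001  0.      0.    ] rows>= 5.980931602447921
```

View pics/w3.png

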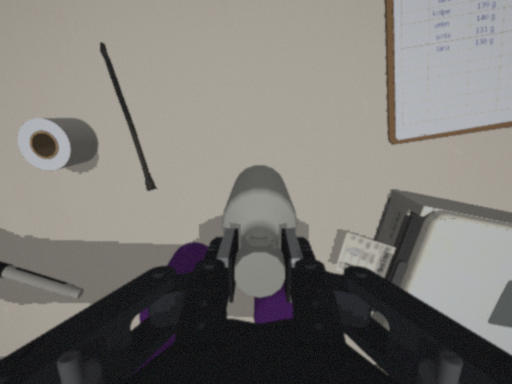

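View pics/c4.png

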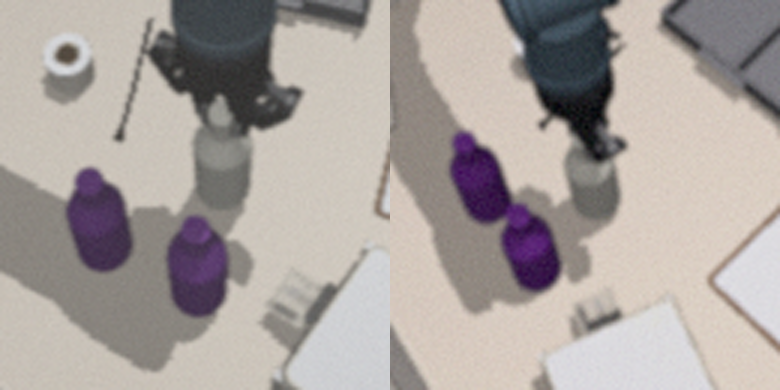

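>>> step_arm:
  motion:
    - [[0, 0, 0, -12, 0, 0, 0], [0, 0, 0, -35, 0, 0, 0], [0, 0, 0, -55, 0, 0, 0], [0, 10, 0, -69, 0, 0, 0], [0, 25, 0, -69, 0, 0, 0], [0, 45, 0, -69, 0, 0, 0], [0, 70, 0, -69, 0, 0, 0], [0, 97, 0, -69, 0, 0, 0], [0, 124, 0, -69, 0, 0, 0], [0, 144, 0, -69, 0, 0, 0], [0, 155, -1, -69, 0, 0, 0], [0, 160, -1, -69, 0, 0, 0]]

```text
clock: 6.4
ee_pos: [0.6376, -0.14, 0.3988]
orientation: [-3.14, -0.001, 1.574]
contact_force: [-0.8, -0.3, -1.2]
opening: 0.28
```

```bash
python3 - <<'E'
from h import *
c=cam("wrist"); im=camera("wrist")
cv2.imwrite("pics/w4raw.png",im)
import pickle; pickle.dump(c,open("w4.pkl","wb"))
p=(.5808,-.0231,.198)
def W(q):
    q=np.array(q)/1000; cc,s=np.cos(p[2]),np.sin(p[2]); return [p[0]+cc*q[0]-s*q[1],p[1]+s*q[0]+cc*q[1],q[2]]
big=cv2.resize(im,None,fx=1.5,fy=1.5)
for L in ([(-105,-76,35),(105,-76,35)],[(-105,-76,35),(-105,76,35),(105,76,35)],[(105,76,63),(105,-76,63),(105,-76,0)],[(9,-72,35),(9,72,35)],[(13,-72,35),(13,72,35)]):
    cv2.polylines(big,[(proj(c,[W(q) for q in L])*1.5).round().astype(int).reshape(-1,1,2)],False,(0,255,0),1)
cv2.imwrite("pics/w4.png",big)
plan([.6376,-.0117,.40],1.5708)
E
```

```text
clock 6.45 pos [ 0.6377 -0.1405  0.3991] rpy [-3.1403e+00 -8.0000e-04  1.5731e+00] f [-0.1  1.3 -2.1] op 0.281
shift [128.8   0.2  -0.8] rot [-0.0013 -0.0008  0.0023] rows>= 2.575729185646888
```

View pics/w4.png

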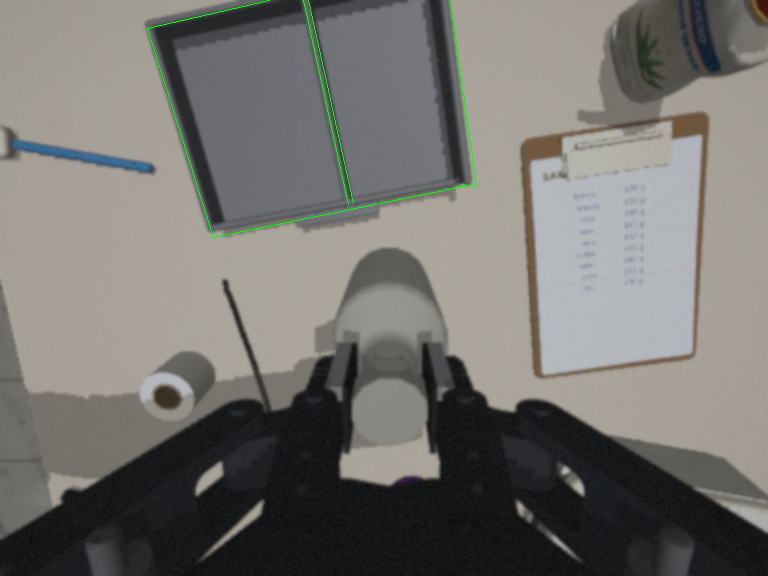

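>>> step_arm:
  motion:
    - [[0, 8, 0, 0, 0, 0, 0], [0, 24, 0, 0, 0, 0, 0], [0, 48, -1, 0, 0, 0, 0], [0, 76, -1, 0, 0, 0, 0], [0, 102, -1, 0, 0, 0, 0], [0, 119, -1, 0, 0, 0, 0], [0, 127, -1, 0, 0, 0, 0], [0, 130, -1, 0, 0, 0, 0], [0, 130, -1, 0, 0, 0, 0], [0, 130, -1, 0, 0, 0, 0]]

```text
clock: 7.45
ee_pos: [0.637, -0.0142, 0.3996]
orientation: [-3.141, 0.001, 1.569]
contact_force: [0.3, -0.2, -1.2]
opening: 0.279
```

```bash
cat > v.py <<'E'
from h import *
import sys
c=cam("wrist"); im=camera("wrist")
a=camera("scene"); b=camera("side")
plan([.6366,-.0107,.316],1.5708)
p=(.5797,-.0211,.198)
def W(q):
    q=np.array(q)/1000; cc,s=np.cos(p[2]),np.sin(p[2]); return [p[0]+cc*q[0]-s*q[1],p[1]+s*q[0]+cc*q[1],q[2]]
def dr(c,im,f):
    big=cv2.resize(im,None,fx=f,fy=f,interpolation=cv2.INTER_CUBIC)
    for L in ([(-105,-76,35),(105,-76,35)],[(-105,-76,35),(-105,76,35),(105,76,35)],[(105,76,63),(105,-76,63),(105,-76,0)],[(9,-72,35),(9,72,35)],[(13,-72,35),(13,72,35)]):
        cv2.polylines(big,[(proj(c,[W(q) for q in L])*f+(f-1)/2).round().astype(int).reshape(-1,1,2)],False,(0,255,0),1)
    return big
w=dr(c,im,1); A=dr(cam("scene"),a,4)[580:964,880:1324]; B=dr(cam("side"),b,4)[560:944,840:1284]
n=sys.argv[1]
cv2.imwrite(f"pics/{n}w.png",w); cv2.imwrite(f"pics/{n}e.png",cv2.resize(np.hstack([A,B]),(800,346)))
E
python3 v.py k1
```

```text
clock 7.6 pos [ 0.637  -0.0137  0.3996] rpy [-3.1415e+00  5.0000e-04  1.5692e+00] f [ 0.8 -0.2 -1. ] op 0.282
shift [ 3.1 -0.4 83.6] rot [-0.0001  0.0005 -0.0016] rows>= 1.673292883252002
```

View pics/k1w.png

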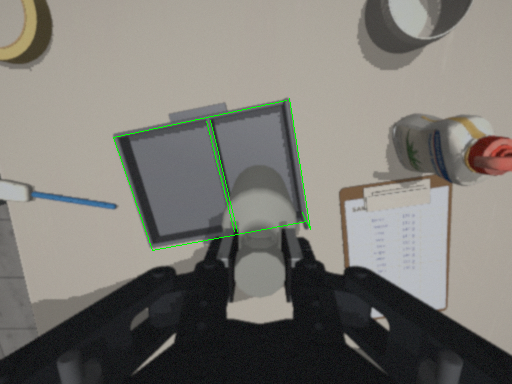

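View pics/k1e.png

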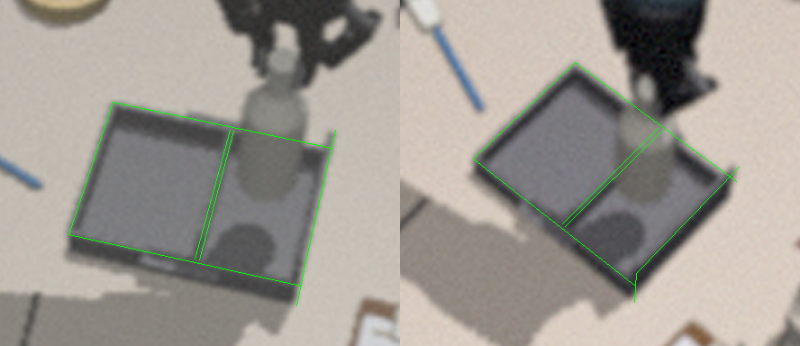

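>>> step_arm:
  motion:
    - [[0, 1.5, -0.4, 8, 0, 0, 0], [0, 3, -0.4, 25, 0, 0, 0], [0, 3, -0.4, 45, 0, 0, 0], [0, 3, -0.4, 62, 0, 0, 0], [0, 3, -0.4, 73, 0, 0, 0], [0, 3, -0.4, 78, 0, 0, 0], [0, 3, -0.4, 80, 0, 0, 0], [0, 3, -0.4, 81, 0, 0, 0], [0, 3, -0.4, 82, 0, 0, 0], [0, 3, -0.4, 82, 0, 0, 0]]

```text
clock: 8.6
ee_pos: [0.6367, -0.0096, 0.3182]
orientation: [3.141, 0.0, 1.571]
contact_force: [-0.6, -0.7, -1.6]
opening: 0.279
```

>>> step_arm:
  motion:
    - [[0, 0, 0, 0.8, 0, 0, 0], [0, 0, 0, 0.8, 0, 0, 0], [0, 0, 0, 0.8, 0, 0, 0]]

```text
clock: 8.9
ee_pos: [0.6366, -0.0096, 0.317]
orientation: [3.141, 0.0, 1.571]
contact_force: [-0.5, 0.0, -1.5]
opening: 0.282
```

```bash
python3 v.py k2
```

```text
clock 9.05 pos [ 0.6366 -0.0096  0.3169] rpy [ 3.1416 -0.      1.5708] f [-0.1  0.2 -1.6] op 0.282
shift [-1.1  0.   0.9] rot [ 0. -0.  0.] rows>= 0.02855857561072136
```

View pics/k2w.png

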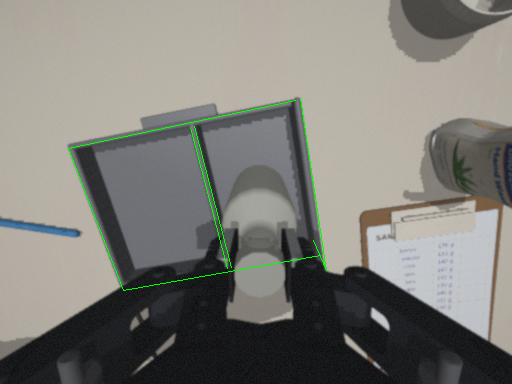

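View pics/k2e.png

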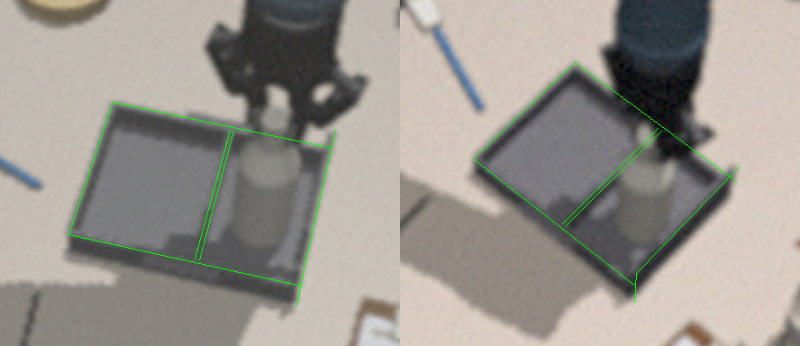

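>>> step_arm:
  motion:
    - [[0, 0, 0, 0.8, 0, 0, 0], [0, 0, 0, 0.8, 0, 0, 0], [0, 0, 0, 0.8, 0, 0, 0]]

```text
clock: 9.35
ee_pos: [0.6365, -0.0096, 0.316]
orientation: [-3.141, 0.0, 1.571]
contact_force: [-0.0, 0.1, -1.7]
opening: 0.279
```

>>> step_arm:
  motion:
    - [[0, 0, 0, 0.5, 0, 0, 0], [0, 0, 0, 0.5, 0, 0, 0], [0, 0, 0, 0.5, 0, 0, 0]]

```text
clock: 9.65
ee_pos: [0.6367, -0.0096, 0.316]
orientation: [3.141, 0.0, 1.571]
contact_force: [-1.4, 1.2, 3.1]
opening: 0.279
```

>>> step_arm:
  motion:
    - [[0.33, 0, 0, 0, 0, 0, 0], [0.4, 0, 0, 0, 0, 0, 0], [0.5, 0, 0, 0, 0, 0, 0], [0.65, 0, 0, 0, 0, 0, 0], [0.8, 0, 0, 0, 0, 0, 0], [0.8, 0, 0, 0, 0, 0, 0]]

```text
clock: 10.25
ee_pos: [0.6366, -0.0096, 0.3155]
orientation: [-3.142, -0.0, 1.571]
contact_force: [0.4, 0.7, -0.2]
opening: 0.801
```

```bash
python3 v.py k3
```

```text
clock 10.4 pos [ 0.6366 -0.0095  0.3156] rpy [ 3.1416 -0.      1.5709] f [ 0.1 -1.1  0.7] op 0.799
shift [-1.2  0.  -0.4] rot [ 0.     -0.      0.0001] rows>= 0.02457919882223046
```

View pics/k3w.png

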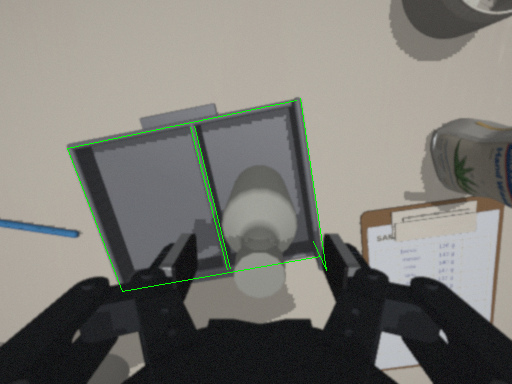

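View pics/k3e.png

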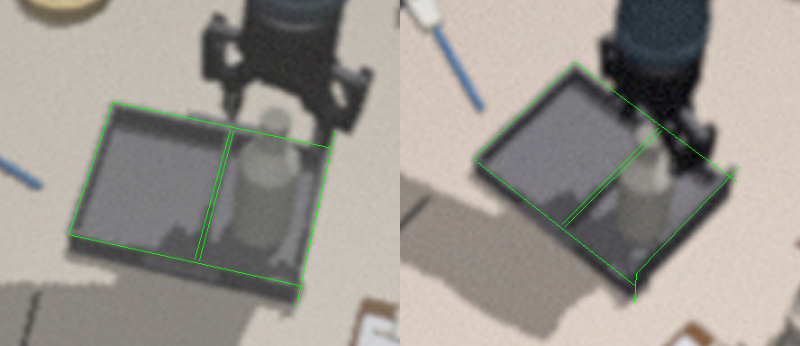

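>>> step_arm:
  motion:
    - [[0.9, 0, 0, -15, 0, 0, 0], [1, 0, 0, -50, 0, 0, 0], [1, 0, 0, -85, 0, 0, 0], [1, 20, -7, -90, 0, 0, -0.1], [1, 55, -20, -90, 0, 0, -0.24], [1, 95, -35, -90, 0, 0, -0.38], [1, 138, -51, -90, 0, 0, -0.52], [1, 180, -67, -90, 0, 0, -0.66], [1, 222, -83, -90, 0, 0, -0.8], [1, 265, -99, -90, 0, 0, -0.94], [1, 300, -112, -80, 0, 0, -1.08], [1, 315, -118, -70, 0, 0, -1.2]]

```text
clock: 11.6
ee_pos: [0.5163, 0.3097, 0.3874]
orientation: [3.138, 0.0, 2.782]
contact_force: [0.4, -0.3, 0.3]
opening: 0.997
```

```bash
python3 - <<'E'
from h import *
plan([.512,.324,.34],3.34)
E
```

```text
clock 11.6 pos [0.5163 0.3097 0.3874] rpy [3.1381e+00 2.0000e-04 2.7815e+00] f [ 0.4 -0.3  0.3] op 0.997
shift [ 9.  11.7 47.4] rot [ 0.0034  0.0011 -0.5585] rows>= 3.725821237303602
```

>>> step_arm:
  motion:
    - [[1, 4, 5, 15, 0, 0, -0.14], [1, 9, 10, 32, 0, 0, -0.28], [1, 13, 15, 45, 0, 0, -0.42], [1, 13, 15, 45.5, 0, 0, -0.55], [1, 13, 15, 45.5, 0, 0, -0.57], [1, 13, 15, 45.5, 0, 0, -0.57], [1, 13, 15, 45.5, 0, 0, -0.57]]

```text
clock: 12.3
ee_pos: [0.5122, 0.324, 0.3409]
orientation: [-3.142, 0.001, -2.945]
contact_force: [-1.0, -0.6, 0.3]
opening: 1.001
```

```bash
python3 - <<'E'
from h import *
plan([.512,.324,.34],3.34)
c=cam("wrist"); im=camera("wrist")
th=np.linspace(0,6.283,60)
big=cv2.resize(im,None,fx=1.5,fy=1.5)
for z in(0,.046): cv2.polylines(big,[(proj(c,[[.512+.032*np.cos(t),.324+.032*np.sin(t),z] for t in th])*1.5).astype(int).reshape(-1,1,2)],True,(0,0,255),1)
cv2.imwrite("pics/r1.png",big); print(c[1],proj(c,[.512,.324,.046])*1.5)
import pickle; pickle.dump(c,open("r1.pkl","wb"))
E
```

```text
clock 12.3 pos [0.5122 0.324  0.3409] rpy [-3.1416e+00  1.2000e-03 -2.9454e+00] f [-1.  -0.6  0.3] op 1.001
shift [0.2 0.  0.9] rot [-0.      0.0012 -0.0022] rows>= 0.01771371890190164
[0.44464695 0.31086662 0.30987175] [[388.56647811 283.33305745]]
```

View pics/r1.png

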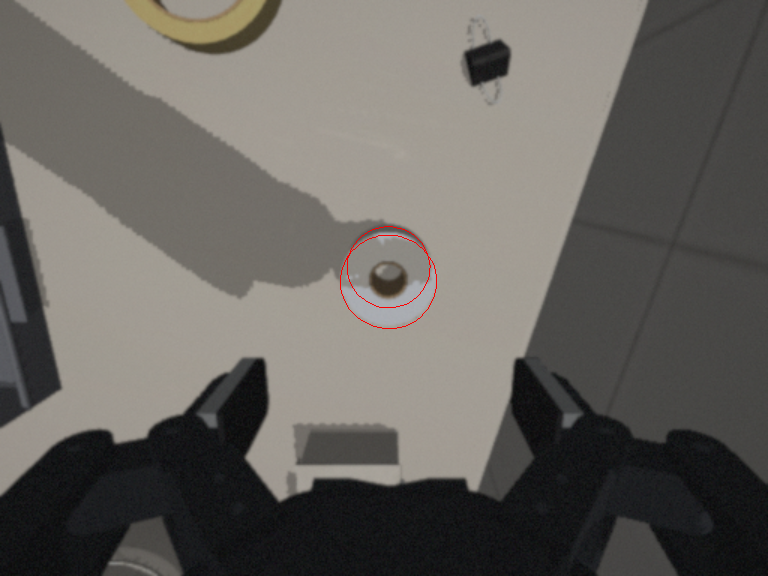

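>>> step_arm:
  motion:
    - [[1, 1, 0, 20, 0, 0, 0], [1, 2, 0, 55, 0, 0, 0], [1, 2, 0, 95, 0, 0, 0], [1, 2, 0, 125, 0, 0, 0], [1, 2, 0, 145, 0, 0, 0], [1, 2, 0, 158, 0, 0, 0], [1, 2, 0, 164, 0, 0, 0], [1, 2, 0, 166, 0, 0, 0], [1, 2, 0, 166, 0, 0, 0]]

```text
clock: 13.25
ee_pos: [0.5103, 0.324, 0.175]
orientation: [3.141, 0.001, -2.943]
contact_force: [-0.4, 0.3, -0.4]
opening: 1.001
```

```bash
python3 - <<'E'
from h import *
plan([.512,.324,.175],3.34)
cv2.imwrite("pics/r2.png",camera("wrist"))
E
```

```text
clock 13.25 pos [0.5103 0.324  0.175 ] rpy [ 3.1410e+00  1.3000e-03 -2.9426e+00] f [-0.4  0.3 -0.4] op 1.001
shift [-1.7 -0.4 -0. ] rot [0.0006 0.0013 0.0005] rows>= 0.03436769381201596
```

View pics/r2.png

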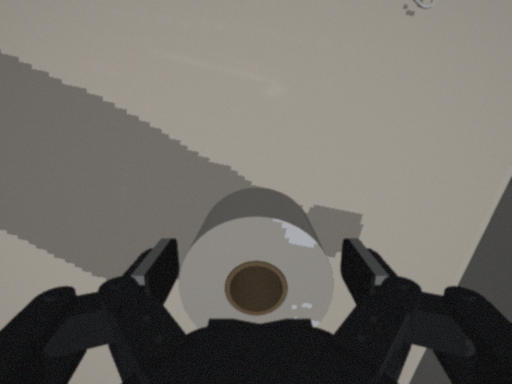

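>>> step_arm:
  motion:
    - [[0.85, 0, 0, 0, 0, 0, 0], [0.7, 0, 0, 0, 0, 0, 0], [0.5, 0, 0, 0, 0, 0, 0], [0.3, 0, 0, 0, 0, 0, 0], [0.3, 0, 0, 0, 0, 0, 0], [0.3, 0, 0, 0, 0, 0, 0]]
  grip_force: 45

```text
clock: 13.9
ee_pos: [0.5103, 0.3239, 0.1751]
orientation: [3.141, 0.001, -2.943]
contact_force: [-1.2, -1.6, 6.6]
opening: 0.735
```

>>> step_arm:
  motion:
    - [[0.3, 0, 0, -2, 0, 0, 0], [0.3, 0, 0, -8, 0, 0, 0], [0.3, 0, 0, -20, 0, 0, 0], [0.3, 0, 0, -40, 0, 0, 0], [0.3, 0, 0, -65, 0, 0, 0], [0.3, 0, 0, -80, 0, 0, 0], [0.3, 0, 0, -85, 0, 0, 0], [0.3, 0, 0, -85, 0, 0, 0]]

```text
clock: 14.7
ee_pos: [0.5101, 0.3237, 0.26]
orientation: [3.141, 0.001, -2.943]
contact_force: [0.1, -0.2, -1.4]
opening: 0.734
```

```bash
python3 - <<'E'
from h import *
plan([.5327,-.0306,.26],3.34)
cv2.imwrite("pics/r3.png",camera("wrist"))
E
```

```text
clock 14.7 pos [0.5101 0.3237 0.26  ] rpy [ 3.1413e+00  1.5000e-03 -2.9426e+00] f [ 0.1 -0.2 -1.4] op 0.734
shift [ 4.790e+01 -3.518e+02 -1.000e-01] rot [0.0003 0.0015 0.0006] rows>= 7.100238361953912
```

View pics/r3.png

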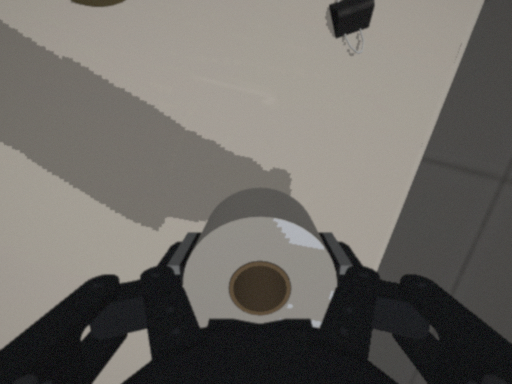

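>>> step_arm:
  motion:
    - [[0.3, 5, -8, 0, 0, 0, 0], [0.3, 12, -26, 0, 0, 0, 0], [0.3, 20, -55, 0, 0, 0, 0], [0.3, 30, -92, 0, 0, 0, 0], [0.3, 40, -132, 0, 0, 0, 0], [0.3, 47, -172, 0, 0, 0, 0], [0.3, 48, -212, 0, 0, 0, 0], [0.3, 48, -252, 0, 0, 0, 0], [0.3, 48, -290, 0, 0, 0, 0], [0.3, 48, -322, 0, 0, 0, 0], [0.3, 48, -343, 0, 0, 0, 0], [0.3, 48, -352, 0, 0, 0, 0]]

```text
clock: 15.95
ee_pos: [0.5319, -0.034, 0.258]
orientation: [-3.141, -0.002, -2.946]
contact_force: [-0.4, 0.2, -1.7]
opening: 0.736
```

>>> step_arm:
  motion:
    - [[0.3, 0, 0, 0, 0, 0, 0], [0.3, 0, 0, 0, 0, 0, 0]]

```text
clock: 16.15
ee_pos: [0.532, -0.0296, 0.2589]
orientation: [3.14, -0.0, -2.941]
contact_force: [0.3, -0.2, -1.3]
opening: 0.731
```

```bash
sed -i 's/^plan.*/plan([.5327,-.0306,.18],3.34)/' v.py; python3 v.py k4
```

```text
clock 16.3 pos [ 0.5322 -0.0292  0.2591] rpy [ 3.1409  0.     -2.9398] f [-0.2  0.3 -1.4] op 0.732
shift [-0.2 -1.5 79.1] rot [0.0007 0.     0.0034] rows>= 1.5829328600036854
```

View pics/k4w.png

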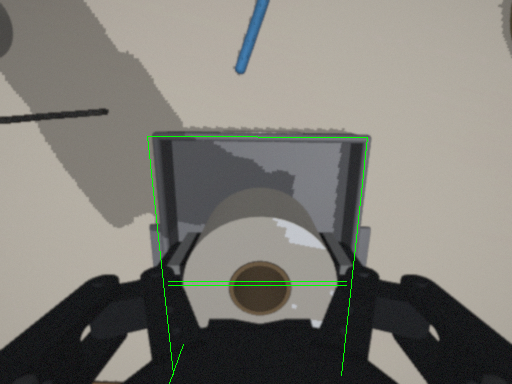

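View pics/k4e.png

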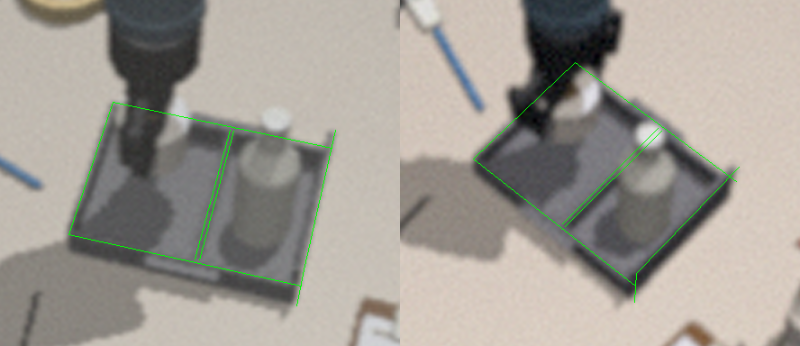

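>>> step_arm:
  motion:
    - [[0.3, 0, 0, 8, 0, 0, 0], [0.3, 0, -1, 25, 0, 0, 0], [0.3, 0, -1, 43, 0, 0, 0], [0.3, 0, -1, 58, 0, 0, 0], [0.3, 0, -1, 68, 0, 0, 0], [0.3, 0, -1, 74, 0, 0, 0], [0.3, 0, -1, 76, 0, 0, 0], [0.3, 0, -1, 77, 0, 0, 0], [0.3, 0, -1, 77, 0, 0, 0]]

```text
clock: 17.2
ee_pos: [0.533, -0.0318, 0.1824]
orientation: [-3.141, 0.001, -2.942]
contact_force: [0.1, -0.3, -1.5]
opening: 0.73
```

>>> step_arm:
  motion:
    - [[0.3, 0, 0, 0.8, 0, 0, 0], [0.3, 0, 0, 1.2, 0, 0, 0], [0.3, 0, 0, 1.2, 0, 0, 0]]

```text
clock: 17.5
ee_pos: [0.5328, -0.0319, 0.181]
orientation: [-3.141, 0.0, -2.942]
contact_force: [0.1, 0.3, -1.0]
opening: 0.73
```

>>> step_arm:
  motion:
    - [[0.3, 0, 0, 0.5, 0, 0, 0], [0.3, 0, 0, 0.8, 0, 0, 0], [0.3, 0, 0, 0.8, 0, 0, 0]]

```text
clock: 17.8
ee_pos: [0.5327, -0.0318, 0.1801]
orientation: [-3.141, 0.0, -2.942]
contact_force: [-1.3, -0.1, 0.1]
opening: 0.733
```

>>> step_arm:
  motion:
    - [[0.3, 0, 0, 0.4, 0, 0, 0], [0.3, 0, 0, 0.4, 0, 0, 0]]

```text
clock: 18.0
ee_pos: [0.5327, -0.0318, 0.1801]
orientation: [-3.141, -0.0, -2.942]
contact_force: [-1.8, -1.2, 5.9]
opening: 0.731
```

>>> step_arm:
  motion:
    - [[0.76, 0, 0, 0, 0, 0, 0], [0.82, 0, 0, 0, 0, 0, 0], [0.9, 0, 0, 0, 0, 0, 0], [0.95, 0, 0, 0, 0, 0, 0], [0.95, 0, 0, 0, 0, 0, 0]]

```text
clock: 18.5
ee_pos: [0.5327, -0.0318, 0.1796]
orientation: [3.142, -0.0, -2.942]
contact_force: [-0.4, 0.2, -0.5]
opening: 0.951
```

```bash
python3 v.py k5
```

```text
clock 18.65 pos [ 0.5327 -0.0318  0.1796] rpy [ 3.1415e+00 -1.0000e-04 -2.9423e+00] f [ 0.4 -0.6 -0.2] op 0.952
shift [-0.3  1.2 -0.4] rot [ 0.     -0.0001  0.0009] rows>= 0.025312011760023307
```

View pics/k5w.png

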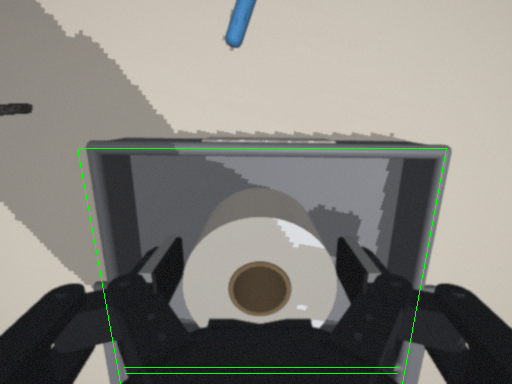

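View pics/k5e.png

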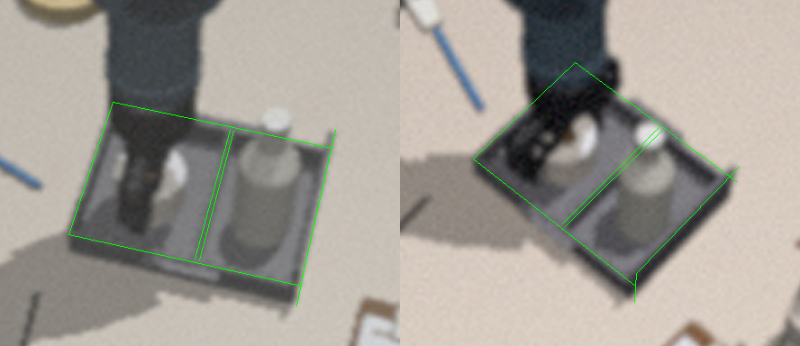

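Released and standing, with the fingers clear on both sides. I'll retreat straight up, slightly away from the bottle.

>>> step_arm:
  motion:
    - [[0.97, 0, 0, -6, 0, 0, 0], [0.97, 0, 0, -20, 0, 0, 0], [0.97, 0, 0, -45, 0, 0, 0], [0.97, 0, 0, -80, 0, 0, 0], [0.97, 10, 0, -120, 0, 0, 0], [0.97, 20, 0, -150, 0, 0, 0], [0.97, 40, 0, -165, 0, 0, 0], [0.97, 50, 0, -170, 0, 0, 0], [0.97, 50, 0, -170, 0, 0, 0]]

```text
clock: 19.55
ee_pos: [0.4828, -0.0421, 0.3504]
orientation: [-3.14, 0.0, -2.943]
contact_force: [0.3, -1.1, -0.1]
opening: 0.969
```

```bash
python3 v.py k6; python3 - <<'E'
from h import *
for n in ("scene","side"):
    camera(n)
    for l in ("worn_roll","tag_roll","sample_bottle"):
        t=tip_of(n,l)[:3]; print(n,l,[(x["centre"],x["p"],atz(cam(n),x["centre"],0).round(3)) for x in t])
E
```

```text
clock 19.7 pos [ 0.484  -0.0418  0.3492] rpy [ 3.1411e+00 -4.0000e-04 -2.9424e+00] f [-0.1  0.3  0.3] op 0.969
shift [-50.    1.2 169.2] rot [ 0.0005 -0.0004  0.0008] rows>= 3.5280498063351957
scene worn_roll [([204.9, 243.6], 0.72, array([ 0.443, -0.255,  0.   ]))]
scene tag_roll [([261.1, 199.6], 0.96, array([ 0.531, -0.029,  0.   ]))]
scene sample_bottle [([245.1, 311.4], 0.86, array([ 0.653, -0.391,  0.   ])), ([217.5, 298.7], 0.81, array([ 0.565, -0.393,  0.   ])), ([295.2, 210.1], 0.65, array([ 0.65 , -0.017,  0.   ]))]
side worn_roll [([189.5, 201.9], 0.57, array([ 0.448, -0.265,  0.   ]))]
side tag_roll [([255.9, 181.8], 0.76, array([ 0.525, -0.026,  0.   ])), ([189.6, 200.3], 0.66, array([ 0.443, -0.261,  0.   ]))]
side sample_bottle [([276.7, 199.4], 0.6, array([ 0.628, -0.01 ,  0.   ])), ([172.0, 247.6], 0.6, array([ 0.559, -0.407,  0.   ]))]
```

View pics/k6w.png

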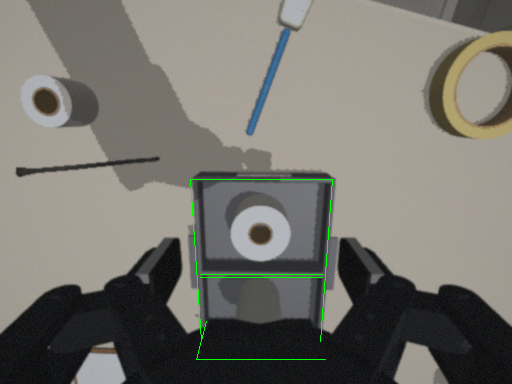

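View pics/k6e.png

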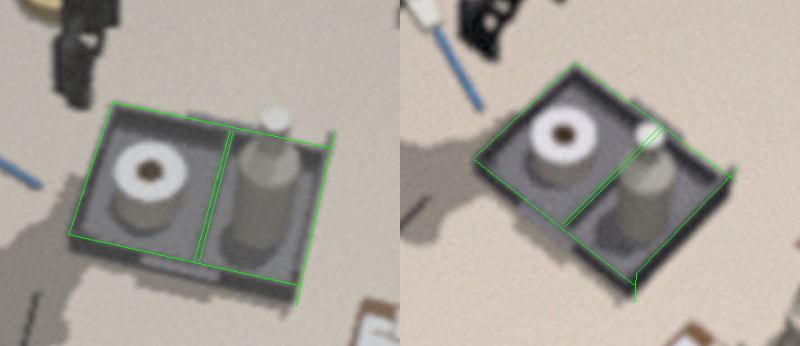

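```bash
python3 -c "
from cell import *
print(close_job())"
```

```text
the job is handed in; nothing more can be done
None
```

I packed the caddy and handed the job in at about 20 s on the robot clock; the hand-in gives no verdict.

**Bottle:** I picked up the white bottle by its cap and lowered it into the back compartment until the wrist force showed it touching the floor. I then let go slowly. It sits about 58 mm behind the caddy centre.

**Full roll:** I gripped it across its sides, set it on its flat end in the front compartment the same way, and released it. It sits about 48 mm in front of the caddy centre. I then backed the arm up and away from the bottle.

**Last checks:**
- In the scene and side pictures both objects stand upright between their compartment walls. The gripper is clear, with near-zero contact force.
- The network positions for the full roll were within 8 mm of where I placed it. For the bottle, two estimates differed by about 15 mm from each other and lay on either side of where I released it. I trusted the gripper pose and the pictures there.
- The part-used roll was found within about 5 mm of its starting position, which is normal network scatter, and nothing went near it. The purple bottles were not touched.
- My first caddy estimate was 2–3 mm off compared with the wrist picture, so I corrected it before placing anything.

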